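# Press a stud home with bench locking pliers, then release them

## Robot

A 6-joint arm with a two-finger parallel gripper is mounted at the origin on a cart in front of the work surface, level with it; the furniture and walls round the work are solid. World frame = base frame: x ahead of the robot, y to its left, z up, the work surface at z = 0. Lengths are in mm, angles in rad, forces in N, time in s.
With the tool pointing down it reaches from about 300 to 950 mm from the base axis. Payload 3.1 kg.
Tool frame: the origin (TCP) lies midway between the tips of the shut fingers; the grasp point (between the pads) lies 19 mm behind it; z points along the fingers, y is the line along which they close (so a half turn about z gives the same grasp; the last joint's range is limited). The gripper opens to 85 mm and grips with 20 to 120 N. Pads are 22 mm wide; open, the fingers measure 114 mm over their backs; the gripper's body (76 mm by 85 mm) begins 54 mm behind the grasp point. The pads swing forward as they close: fully open they stand 13 mm farther back than shut.
Start: joints at [1.09, 0.308, 1.634, -0, 1.2, -0.07], TCP at [249.615, 572.996, 231.272] pointing down, gripper open.
Joint ranges: [-3.06, 3.06], [-0.79, 1.96], [0.05, 2.63], [-1.19, 4.34], [0.05, 2.64], [-2.94, 2.94]. Speed limits (rad/s): [2.79, 2.79, 3.14, 3.14, 3.14, 3.14].

## Interface

Orientations are given as a rotation vector (axis times angle).
In Python, from rig import manip gives the robot as it stands. The module is installed in compiled form; this text tells all that it offers.
- The arm moves only by the tool drive_tool, never from a script. Its argument "series" is one flat list of numbers, 4 for each row, row after row: the shift along the tool's x, y, z in m, then the turn about the tool's z in rad. A call has 1 to 5 rows; each row is the pose to reach, as a shift and turn from the pose commanded when the call began, along the tool's axes at that moment; what a row does not reach only later rows make up. A row lasts 1/12 s, in which the tool goes at most 41.7 mm and 7.16 degrees, less where a joint would pass 70% of its speed; a pose out of reach is approached as far as the arm can. A call with a gripper value outside its range is refused whole. "jaw" is the opening in per cent of the stroke, from 0 (shut) to 100 (fully open), set as the call begins (left out, the last holds). The fingers move at their own pace and stop on an object; "newtons" is the grip in N (left out, the last holds). Time passes only in rows, so rows that repeat a pose let the fingers close. It gives the time, the measured TCP pose, the force, the opening and the grip force at its end, in the units of the state.
- manip.sense(): the state, without advancing time (a new reading comes with each control period).
- manip.grab_frame(name): name is "side" or "top" or "wrist"; returns a dict with "color" (400x640x3 uint8, red, green, blue), "fx", "fy", "cx", "cy" (pixels), "cam_to_world" (4x4, takes a point from camera to world coordinates). Camera axes: x right, y down, z forward; pixel columns grow to the right and rows downward; lengths in mm; the calibration is good to about 2 mm. A picture is of the moment at which its call begins. There is no depth.
- manip.finish_job(): hands the job in; it is judged then, once.
Trained networks look in a picture, given as the dict that the camera call returned (one of the last four; its "shot" number tells which), for a name from the list of things; names that differ only in an ending like _2 or _b are one class to them, and where a whole thing is asked for, a point or a joint stands for the part that bears it (a point fixed in the world has none). Each returns a list of dicts, best first, with "confidence" (0 to 1); they miss things now and then, are a little off and sometimes report something else, mostly with a low value. They report only what shows in the picture. A call takes as long as a camera call. They do not tell look-alikes from the thing itself.
- manip.outline_of(picture, query): "pixels" (400x640 bool, what is visible of it).
- manip.tip_of(picture, query): "location" ([x, y, z] in mm, in the coordinates of the camera as it stood for that picture, good to about 4 mm: a listed point, or the origin of a listed thing).
The state is a dict: "time": time; "joint_pos": joint angles; "joint_velocities": joint speeds; "tau": joint torques, N m; "tool_pos": TCP position; "tcp_rot": TCP orientation; "force": force on the tool from outside, world axes, zero at the start; "moment": the same for the moment, N m; "opening": finger opening in mm; "grip_force": force on a finger pad.
Only numpy, scipy, OpenCV 4.12 (cv2) and the standard library are available. Lean on these libraries where they do the work, as an engineer would, in place of code of your own. Each camera call takes 0.05 s, during which the arm holds its last target. There are 200 camera calls.

## Task

Push the aluminium bracket along its channel until it is fully against the back stop under the jaw, then press the red handle of the bench locking pliers down until they snap over centre and stay locked on the brass stud by themselves with your hand off, so that the stud is squeezed fully home. After that, press the yellow release lever so that the jaw springs open, leaving the bracket where it is against the stop. Lean gently, only as hard as each part needs, and stop the moment it bottoms; never press the stud with the gripper, and leave the other things on the table alone.

Things in the scene. Friction and masses are not known exactly. Their poses are not given: they have to be found in the camera images.
- pliers: Bench locking pliers, fixed: grey foot 100x350x10 mm, blue cheeks to 84 mm high, steel channel on one side, handles on the other. Origin: underside of the foot near the jaw's pin, at table height; x along the channel to its back stop (away from the robot), y from handles to jaw, z up. Place and yaw (up to 0.25 rad either way) vary. The jaw arm stands up to 120 mm high, at x = -11..+11 mm
- jaw_centre (a point): Point on the channel floor below the jaw pad, at (0, 70, 35) mm in the pliers' frame; the bracket's origin comes here when it is against the back stop. Channel: floor 35 mm up, 43.6 mm wide between rails with tops 42.5 mm up, from x = -170 mm to the back stop's face at x = +23 mm, centred at y = +70 mm
- bracket: Loose aluminium angle bracket, about 0.2 kg, in the channel: level plate 113x40x5 mm with an upright lug (40 wide, 5 thick, 36 mm high) at its near end. Origin: underside of the plate below the stud; x from lug to stud, along the channel; z up. Plate from x = -90 to +23 mm. Starts 35 to 50 mm short of jaw_centre and slides with 1 to 2 N until the plate's end meets the back stop
- lug (a point): Point on the outer (-x) face of the bracket's lug, 22 mm above the underside of the plate (14 mm below the lug's top): push here along +x
- stud: Brass press-in stud, diameter 14 mm, in the bracket's plate; it slides down along the bracket's z only. Origin on the bracket's axis. It needs about 11 N to move, stays where it is left and stops after 6 mm
- stud_top (a point): Centre of the stud's top face: 13 mm above the underside of the bracket at the start (8 mm proud), 7 mm when fully home
- handle: Moving handle, 140 mm long from its pin, with a red grip 24 mm wide and 14 mm thick. Origin on its hinge pin at (0, -58, 72) mm in the pliers' frame, hinge along the pliers' x. It runs towards the pliers' -y; at the start it slants up 0.34 to 0.82 rad, locked it lies within 0.15 rad of level. Stays where it is left while the jaw is unloaded; let go under load short of dead centre it springs back
- handle_pad (a point): Grip point on top of the handle, 120 mm from its pin, 20 mm from its end, 7 mm above its middle line: press down here, 45 to 75 mm. An adjusting screw shifts the locking angle by up to 0.15 rad either way and the starting angle does not tell it: feel for it. Resists up to about 8 N as the stud moves, about 4 N after, nothing at dead centre; a hard stop follows 0.03 rad (4 mm) on
- jaw_pad: Black rubber pad, diameter 14 mm, on a spring at the end of the moving jaw. Origin at the middle of its lower face. When locked it presses the stud with about 15 N
- pad_tip (a point): Middle of the pad's lower face: 50 to 68 mm above the table with the jaw open, about 42 mm when locked on a stud that is home
- release_lever: Steel seesaw lever with a yellow paddle beyond the end of the red handle. Origin on its hinge pin at (0, -158, 47.5) mm in the pliers' frame, hinge along the pliers' x; a weak spring holds the paddle up. Pressing the paddle down 8 to 42 mm (2 to 3 N; further if the handle locks high) lifts the handle over centre; it flies up some 50 mm and the jaw opens. Paddle's hard stop: 50 mm down
- lever_pad (a point): Middle of the top of the yellow paddle (26x28 mm), at about (0, -248, 86) mm in the pliers' frame at rest: press straight down here
- tape_roll: Bystander: roll of brown tape, 110x110x48 mm, lying flat; origin at its underside
- tofu_jar: Bystander: jar with yellow lid, 70x70x99 mm; origin at its underside
- sesame_jar: Bystander: jar with pale contents and a silvery film-covered lid, 69x69x99 mm; origin at its underside
- date_stamp: Bystander: wooden hand stamp, 26x48x92 mm; origin at its underside
- lid_1: Bystander: yellow jar lid, 69x69x14 mm; origin at its underside
- lid_2: Bystander: yellow jar lid, 69x69x14 mm; origin at its underside
Things that resemble listed ones, but are neither listed nor needed, are in the scene too. Of the things that look like the bracket, the largest one is meant.

How it is judged (in metres and radians):
On the way, in this order (a step that is already met when the one before it is completed fails the run):
1. the bracket is fully against the back stop, the stud not yet pressed (x of bracket in the frame of pliers above -0.003 m and y of bracket in the frame of pliers between 0.066 and 0.074 m and z of bracket in the frame of pliers below 0.038 m and angle between the x axis of bracket and the x axis of pliers, either way round below 0.1 rad and z of stud_top in the frame of bracket above 0.011 m), for 0.2 s.
2. the pliers are locked on the stud, which is home, with the robot's hand off them (x of bracket in the frame of pliers above -0.003 m and y of bracket in the frame of pliers between 0.066 and 0.074 m and z of bracket in the frame of pliers below 0.038 m and angle between the x axis of bracket and the x axis of pliers, either way round below 0.1 rad and z of stud_top in the frame of bracket below 0.0083 m and contact force between jaw_pad and stud above 10 N and contact force between each of the fingers, the arm and pliers below 0.2 N), for 0.5 s.
3. the release lever is pressed while the pliers are locked (contact force between jaw_pad and stud above 8 N and contact force between anything else and release_lever above 0.5 N and contact force between any of the fingers, the arm and release_lever above 0.5 N), for 0.02 s.
At the end, for the whole second after the job is handed in: The jaw is open (pad at least 4 mm clear of the stud that is home), the stud is within 1.3 mm of fully home, and the bracket lies flat in the channel within 3 mm of its place against the back stop; everything is at rest (x of bracket in the frame of pliers above -0.003 m and y of bracket in the frame of pliers between 0.066 and 0.074 m and z of bracket in the frame of pliers below 0.038 m and angle between the x axis of bracket and the x axis of pliers, either way round below 0.1 rad and z of stud_top in the frame of bracket below 0.0083 m and z of pad_tip in the frame of pliers above 0.046 m and contact force between jaw_pad and bracket below 0.1 N and linear speed of bracket below 0.02 m/s and linear speed of handle below 0.05 m/s and angular speed of handle below 0.2 rad/s); the robot touches nothing.
It fails at once if the handle is pressed with more than 25 N (contact force between any of the fingers, the arm and handle above 25 N).
It fails at once if the release lever is pressed with more than 25 N (contact force between any of the fingers, the arm and release_lever above 25 N).
It fails at once if the bracket is pushed with more than 20 N (contact force between any of the fingers, the arm and bracket above 20 N).
It fails at once if the robot presses the stud itself (contact force between any of the fingers, the arm and stud above 2 N).
It fails at once if a bystander is moved more than 20 mm (distance of any of tape_roll, tofu_jar, sesame_jar, date_stamp, lid_1, lid_2 from where it was at the start of the episode above 0.02 m).
It also fails if it takes over 72 s, if anything falls off the work surface, if the arm or the gripper's body presses on something with over 40 N, if the wrist force passes 120 N, or if a joint passes its speed limit or range.

## Working session

There is one attempt and no reset: what is moved stays moved. The work goes in short steps, Python scripts to look and compute and a tool call to move; the robot and the scene stay as the last step left them, time stands still between calls to the robot, and variables do not carry over. Pictures are saved under pics/ and viewed, at most 10 in all, crops included, and the job is handed in when it is done.

Besides the shell and the picture viewer there is one more tool, called after "Emit:" as name(argument=value, ...) on one line, values as JSON. drive_tool: Moves the arm, as the interface text tells. Its arguments: {"type":"object","properties":{"series":{"type":"array","items":{"type":"number"}},"jaw":{"type":"number"},"newtons":{"type":"number"}},"required":["series"]}

```bash
mkdir -p pics
cat > h.py <<'E'
from rig import manip
import numpy as np, cv2
from scipy.spatial.transform import Rotation as R
def pts(cam,names):
    p=manip.grab_frame(cam); T=np.array(p["cam_to_world"])
    for n in names:
        for d in manip.tip_of(p,n)[:3]:
            w=T[:3,:3]@np.array(d["location"])+T[:3,3]
            print(cam,n,np.round(w,1),round(d["confidence"],2))
    return p
def proj(p,w):
    T=np.linalg.inv(np.array(p["cam_to_world"]));c=T[:3,:3]@np.array(w)+T[:3,3]
    return c[0]/c[2]*p["fx"]+p["cx"],c[1]/c[2]*p["fy"]+p["cy"]
def st():
    s=manip.sense();print(round(s["time"],2),np.round(s["tool_pos"],1),np.round(s["tcp_rot"],3),np.round(s["force"],1),s["opening"])
    print(np.round(R.from_rotvec(s["tcp_rot"]).as_matrix(),3))
def save(p,n): cv2.imwrite(f"pics/{n}.png",p["color"][:,:,::-1])
E
python3 - <<'E'
from h import *
st()
N=["pliers","jaw_centre","bracket","lug","stud_top","handle","handle_pad","pad_tip","release_lever","lever_pad"]
for c in ("top","side"):
    p=pts(c,N); save(p,c)
E
```

```text
0.0 [249.2 572.3 230. ] [-0.641 -3.075  0.004] [0.4 0.3 0.8] 85.14743069861055
[[-0.917  0.399 -0.001]
 [ 0.399  0.917 -0.002]
 [ 0.    -0.002 -1.   ]]
top pliers [597.7 113.8   3.9] 0.94
top jaw_centre [592.3 182.9  34.4] 0.8
top jaw_centre [535.  389.6  -5.2] 0.34
top bracket [556.  179.3  35.4] 0.94
top bracket [738.4 211.9   0.8] 0.6
top bracket [367.7  83.6  -4.6] 0.52
top lug [469.8 179.8  53.5] 0.87
top lug [436.9  81.   13.9] 0.62
top lug [727.3 149.1  14.9] 0.61
top handle [597.   55.8  74.1] 0.61
top handle_pad [594.7 -44.3 134.4] 0.75
top pad_tip [ 480.8 -408.4   -1.9] 0.4
top release_lever [ 598.1 -134.6   89.4] 0.57
top release_lever [468.3 184.5  53.9] 0.29
top release_lever [ 479.7 -409.2   -3.9] 0.29
top lever_pad [ 600.2 -132.9   88.4] 0.47
top lever_pad [559.8 182.2  33.8] 0.24
side pliers [593.6 115.4  -1.4] 0.94
side pliers [534.4 389.   -2.1] 0.22
side jaw_centre [594.5 185.7  34.3] 0.69
side jaw_centre [590.4 187.9  55.7] 0.24
side bracket [559.7 184.2  33.9] 0.69
side bracket [738.2 208.2   2.3] 0.69
side bracket [374.5  83.5  -0.7] 0.47
side lug [472.3 180.5  53.4] 0.81
side lug [438.8  83.7  12.4] 0.57
side lug [726.  146.3  10.7] 0.42
side handle [470.2 182.2  54.4] 0.56
side handle_pad [597.9 -52.5 131.8] 0.75
side pad_tip [593.5 189.9  57.8] 0.35
side release_lever [597.  -40.8  49.5] 0.44
side lever_pad [ 606.3 -134.7   82.9] 0.56
```

View pics/top.png

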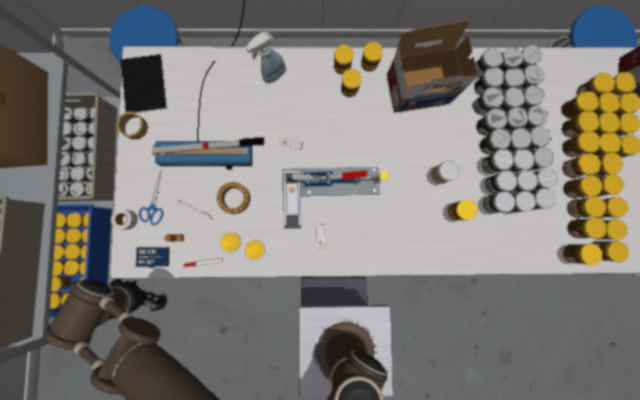

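View pics/side.png

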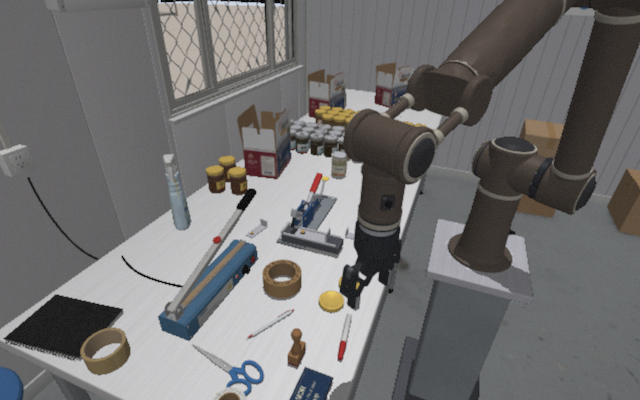

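The top view shows the pliers at about (335,180) px, with the bracket at (290,198), the red handle at (355,175) and the yellow paddle at (384,176). The networks agree: yaw is about 0.03, the bracket is at (558,182) and the lug is at (471,180). I'll move towards the lug.

Emit:
drive_tool(series=[-0.14,-0.125,0,-0.44,-0.14,-0.125,0,-0.44,-0.14,-0.125,0,-0.44,-0.14,-0.125,0,-0.44,-0.14,-0.125,0,-0.44], jaw=0)

```text
time: 1.52
tool_pos: [328.9, 399.0, 231.1]
tcp_rot: [-0.048, 3.141, -0.003]
force: [0.3, 0.8, -0.3]
opening: 25.6
grip_force: 0.0
```

Run:
```python
from h import *
st()
for c in ("top","side"): pts(c,["pliers","bracket","lug","handle_pad","lever_pad"])
```

```text
1.52 [328.9 399.  231.1] [-4.800e-02  3.141e+00 -3.000e-03] [ 0.3  0.8 -0.3] 25.623188502842062
[[-1.    -0.031  0.   ]
 [-0.031  1.    -0.002]
 [-0.    -0.002 -1.   ]]
top pliers [595.4 117.    4.7] 0.93
top bracket [560.6 178.4  33.2] 0.91
top bracket [369.2  79.9  -5. ] 0.69
top bracket [7.427e+02 2.097e+02 6.000e-01] 0.65
top lug [472.2 178.9  53.7] 0.89
top lug [435.8  81.3  12.1] 0.64
top lug [725.6 147.9  17.2] 0.59
top handle_pad [594.5 -46.5 129.6] 0.54
top lever_pad [ 598.6 -132.2   87.5] 0.66
top lever_pad [ 6.116e+02 -3.530e+02 -3.000e-01] 0.46
side pliers [596.2 110.8  -1.1] 0.74
side bracket [560.5 184.1  34.7] 0.74
side bracket [371.8  82.8  -0.6] 0.52
side bracket [739.2 209.8   4.6] 0.5
side lug [726.5 145.   14. ] 0.72
side lug [469.9 180.2  56.4] 0.53
side lug [438.1  82.7  13.4] 0.38
side handle_pad [599.2 -50.5 136.8] 0.59
side lever_pad [ 602.7 -139.1   85.8] 0.4
```

Emit:
drive_tool(series=[-0.089,-0.223,0.0,0,-0.089,-0.223,0.0,0,-0.089,-0.223,0.0,0,-0.089,-0.223,0.05,0,-0.089,-0.223,0.08,0])

```text
time: 2.53
tool_pos: [409.2, 222.8, 190.9]
tcp_rot: [-0.047, 3.133, 0.004]
force: [1.3, 0.7, -0.3]
opening: 0.0
grip_force: 0.0
```

Emit:
drive_tool(series=[0,0,0.0,0,0,0,0,0,0,0,0,0])

```text
time: 2.78
tool_pos: [406.0, 223.7, 188.4]
tcp_rot: [-0.045, 3.141, 0.001]
force: [-0.2, 0.6, -0.1]
opening: 0.3
grip_force: 0.0
```

Run:
```python
from h import *
st()
p=pts("wrist",["bracket","lug","jaw_centre","stud_top","pad_tip"]);save(p,"w1")
p=pts("side",["lug","stud_top"]);
```

```text
2.78 [406.  223.7 188.4] [-4.500e-02  3.141e+00  1.000e-03] [-0.2  0.6 -0.1] 0.2624937269268572
[[-1.    -0.029  0.   ]
 [-0.029  1.     0.001]
 [-0.     0.001 -1.   ]]
wrist bracket [ 3.703e+02  8.420e+01 -2.000e-01] 0.94
wrist bracket [557.3 182.1  37.9] 0.73
wrist lug [435.4  80.   21.9] 0.93
wrist lug [468.  183.7  53.4] 0.89
wrist stud_top [371.8  81.1   4.9] 0.63
wrist stud_top [598.1 -45.5  48.1] 0.34
side lug [469.5 182.9  56.7] 0.68
side lug [437.2  83.8  13.6] 0.62
side lug [724.3 142.7  12.4] 0.53
side stud_top [598.  -41.6  45.4] 0.74
side stud_top [ 604.4 -134.5   83.3] 0.73
```

View pics/w1.png

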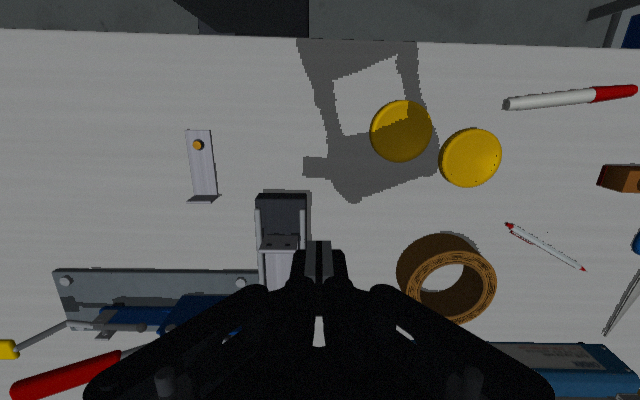

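Emit:
drive_tool(series=[-0.039,-0.044,0,0,-0.039,-0.044,0.03,0,-0.039,-0.044,0.07,0,-0.039,-0.044,0.11,0,-0.039,-0.044,0.136,0])

```text
time: 3.65
tool_pos: [444.3, 179.6, 49.3]
tcp_rot: [0.045, -3.138, 0.001]
force: [-0.4, -0.7, -0.7]
opening: -0.0
grip_force: 0.0
```

Emit:
drive_tool(series=[0,0,0.0,0,0,0,0,0,0,0,0,0])

```text
time: 3.9
tool_pos: [447.5, 181.0, 53.6]
tcp_rot: [-0.046, 3.139, 0.001]
force: [-0.4, -0.6, -0.4]
opening: -0.0
grip_force: 0.0
```

Run:
```python
from h import *
st()
p=pts("wrist",["bracket","lug"]);save(p,"w2")
p=pts("side",["bracket","lug"]);
```

```text
3.9 [447.5 181.   53.6] [-4.600e-02  3.139e+00  1.000e-03] [-0.4 -0.6 -0.4] -0.008887294387893669
[[-1.    -0.03   0.003]
 [-0.03   1.     0.001]
 [-0.003  0.001 -1.   ]]
wrist bracket [369.7  80.8  -0.9] 0.76
wrist lug [435.   83.3  23. ] 0.79
side bracket [738.2 209.1   6.6] 0.6
side bracket [556.3 184.7  29.7] 0.5
side bracket [3.717e+02 8.380e+01 1.000e-01] 0.47
side lug [468.2 181.8  53.7] 0.82
side lug [437.4  84.1  11.8] 0.68
side lug [723.  148.5  11.2] 0.5
```

View pics/w2.png

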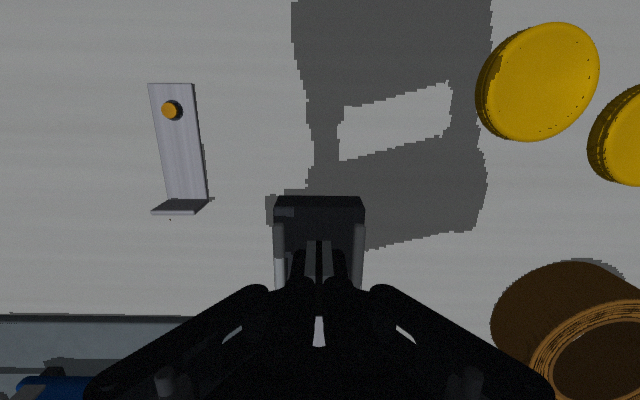

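Emit:
drive_tool(series=[-0.004,0,0,0,-0.008,0,0,0,-0.012,0,0,0,-0.016,0,0,0,-0.02,0,0,0])

```text
time: 4.62
tool_pos: [466.0, 180.8, 52.0]
tcp_rot: [0.046, -3.14, 0.0]
force: [-1.6, -0.1, 0.2]
opening: -0.4
grip_force: 0.7
```

Emit:
drive_tool(series=[-0.004,0,0,0,-0.008,0,0,0,-0.012,0,0,0,-0.014,0,0,0,-0.015,0,0,0])

```text
time: 5.03
tool_pos: [481.5, 181.4, 52.1]
tcp_rot: [-0.046, 3.141, 0.0]
force: [-1.9, 0.1, 0.7]
opening: -0.0
grip_force: 0.7
```

Run:
```python
from h import *
st()
for c in ("top","side"): pts(c,["pliers","bracket","lug","jaw_centre"])
```

```text
5.03 [481.5 181.4  52.1] [-0.046  3.141  0.   ] [-1.9  0.1  0.7] -0.02996593781118166
[[-1.    -0.029  0.   ]
 [-0.029  1.     0.   ]
 [-0.     0.    -1.   ]]
top pliers [597.6 112.6   2.3] 0.84
top bracket [581.9 182.2  35.3] 0.65
top bracket [739.9 208.8   2.6] 0.6
top bracket [368.9  80.8  -4.7] 0.58
top lug [727.1 148.8  14.7] 0.45
top lug [438.1  80.6  12.5] 0.43
top jaw_centre [592.1 186.4  34.7] 0.71
side pliers [595.6 114.1  -3.3] 0.66
side bracket [580.  185.8  35.6] 0.64
side bracket [3.739e+02 8.370e+01 2.000e-01] 0.56
side bracket [740.3 207.7   3.3] 0.53
side lug [437.6  83.3  12.7] 0.61
side lug [493.7 181.2  53.8] 0.53
side lug [722.3 146.3  12.9] 0.51
side jaw_centre [590.4 182.3  34.7] 0.88
```

Emit:
drive_tool(series=[-0.002,0,0,0,-0.004,0,0,0,-0.006,0,0,0,-0.007,0,0,0,-0.008,0,0,0])

```text
time: 5.95
tool_pos: [489.0, 181.6, 52.1]
tcp_rot: [0.046, -3.141, 0.0]
force: [-1.1, -0.2, 1.2]
opening: 0.1
grip_force: 0.7
```

Emit:
drive_tool(series=[-0.001,0,0,0,-0.002,0,0,0,-0.002,0,0,0])

```text
time: 6.2
tool_pos: [491.3, 181.7, 52.2]
tcp_rot: [-0.046, 3.141, 0.0]
force: [-0.5, 0.2, -0.3]
opening: -0.2
grip_force: 0.2
```

Emit:
drive_tool(series=[-0.001,0,0,0,-0.001,0,0,0])

```text
time: 6.37
tool_pos: [492.2, 181.7, 52.2]
tcp_rot: [-0.046, 3.141, 0.0]
force: [-0.0, 0.0, 0.7]
opening: 0.0
grip_force: 0.3
```

Emit:
drive_tool(series=[-0.001,0,0,0,-0.001,0,0,0])

```text
time: 6.53
tool_pos: [493.2, 181.8, 52.2]
tcp_rot: [-0.046, 3.141, 0.0]
force: [-0.8, 0.7, -1.1]
opening: 0.3
grip_force: 0.3
```

Emit:
drive_tool(series=[-0.001,0,0,0,-0.001,0,0,0])

```text
time: 6.7
tool_pos: [493.9, 181.8, 52.1]
tcp_rot: [0.046, -3.141, -0.0]
force: [-2.4, -0.1, 0.2]
opening: -0.1
grip_force: 0.6
```

Emit:
drive_tool(series=[-0.001,0,0,0,-0.001,0,0,0])

```text
time: 6.87
tool_pos: [494.0, 181.8, 52.0]
tcp_rot: [0.046, -3.139, 0.0]
force: [-3.9, 0.2, 2.1]
opening: -0.3
grip_force: 2.0
```

Run:
```python
from h import *
st()
for c in ("top","side"): pts(c,["bracket","lug"])
```

```text
6.87 [494.  181.8  52. ] [ 0.046 -3.139  0.   ] [-3.9  0.2  2.1] -0.3262973374402058
[[-1.    -0.029 -0.002]
 [-0.029  1.    -0.   ]
 [ 0.002 -0.    -1.   ]]
top bracket [369.4  84.3   1.4] 0.63
top bracket [7.381e+02 2.123e+02 3.000e-01] 0.62
top bracket [593.8 180.9  33.1] 0.38
top lug [729.2 149.3  13.6] 0.76
top lug [348.7 321.5   4.2] 0.73
top lug [434.7  82.4  13.7] 0.47
side bracket [591.2 184.4  34.3] 0.71
side bracket [375.7  80.7  -0.8] 0.55
side bracket [739.1 208.6   4.3] 0.5
side lug [504.3 182.6  54. ] 0.7
side lug [439.6  82.6  12.4] 0.63
side lug [725.8 144.6  10.7] 0.53
```

Emit:
drive_tool(series=[-0.001,0,0,0,-0.001,0,0,0,-0.001,0,0,0,-0.001,0,0,0])

```text
time: 7.5
tool_pos: [494.0, 181.7, 51.8]
tcp_rot: [0.046, -3.137, 0.001]
force: [-7.1, -0.1, 5.3]
opening: -0.3
grip_force: 3.5
```

Emit:
drive_tool(series=[0.005,0,0,0,0.02,0,0,0,0.02,0,-0.02,0,0.02,0,-0.05,0,0.02,0,-0.09,0])

```text
time: 7.92
tool_pos: [474.6, 180.6, 140.7]
tcp_rot: [0.046, -3.139, 0.002]
force: [1.5, 0.6, -0.4]
opening: 0.1
grip_force: 0.0
```

Emit:
drive_tool(series=[0,0,-0.03,0,-0.03,-0.05,-0.05,0,-0.06,-0.1,-0.05,0,-0.09,-0.15,-0.05,0,-0.1165,-0.19,-0.05,0])

```text
time: 8.33
tool_pos: [568.2, 41.8, 193.1]
tcp_rot: [-0.047, 3.134, -0.001]
force: [0.5, 0.8, 0.2]
opening: 0.1
grip_force: 0.0
```

Emit:
drive_tool(series=[0,-0.04,0.0,0,0,-0.042,0,0,0,-0.042,0,0,0,-0.042,0,0])

```text
time: 8.67
tool_pos: [567.0, 1.2, 191.2]
tcp_rot: [-0.044, 3.14, 0.0]
force: [0.0, 0.6, 0.3]
opening: 0.1
grip_force: 0.0
```

Run:
```python
from h import *
st()
for c in ("top","side","wrist"): p=pts(c,["bracket","handle_pad","lever_pad","stud_top"])
save(p,"w3")
```

```text
8.67 [567.    1.2 191.2] [-0.044  3.14   0.   ] [0.  0.6 0.3] 0.114051518884191
[[-1.    -0.028  0.002]
 [-0.028  1.     0.   ]
 [-0.002  0.    -1.   ]]
top bracket [592.5 180.6  33. ] 0.76
top bracket [368.2  81.4  -2.8] 0.65
top bracket [7.375e+02 2.120e+02 2.000e-01] 0.47
top lever_pad [ 481.6 -406.9   -5.2] 0.54
side bracket [592.2 188.4  32.1] 0.68
side bracket [371.4  85.6   2.4] 0.46
side bracket [737.7 210.8   2.8] 0.43
side handle_pad [596.3 184.   33.3] 0.66
side handle_pad [599.1 -51.8 134.4] 0.47
side lever_pad [ 602.  -135.1   84.1] 0.58
side lever_pad [599.1 -48.2 134.1] 0.49
wrist bracket [595.8 182.4  40. ] 0.96
wrist bracket [7.381e+02 2.105e+02 5.000e-01] 0.64
wrist handle_pad [599.5 -47.  135.6] 0.87
wrist lever_pad [ 600.  -131.5   87.9] 0.89
wrist lever_pad [588.5 184.6  48.5] 0.4
wrist lever_pad [592.3 187.3  39.1] 0.26
wrist stud_top [737.8 211.4  10.8] 0.61
wrist stud_top [595.1 183.9  48.9] 0.5
```

View pics/w3.png

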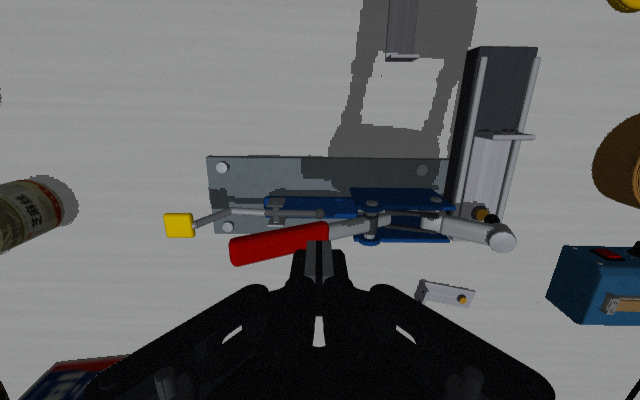

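The red grip at (280,243), paddle at (179,225), lug at (505,135) and stud at (480,215) match the handle_pad estimate of (599,-48,135). I'll move above it.

Emit:
drive_tool(series=[-0.03,-0.03,0,0,-0.031,-0.051,0,0,-0.031,-0.051,0.02,0,-0.031,-0.051,0.03,0,-0.031,-0.051,0.03,0])

```text
time: 9.83
tool_pos: [596.2, -48.4, 157.8]
tcp_rot: [0.045, -3.134, -0.002]
force: [-0.8, 0.1, -0.3]
opening: 0.2
grip_force: 0.0
```

Emit:
drive_tool(series=[0,0,0.004,0,0,0,0.008,0,0,0,0.012,0,0,0,0.014,0,0,0,0.014,0])

```text
time: 10.25
tool_pos: [598.7, -48.2, 146.9]
tcp_rot: [0.047, -3.141, -0.0]
force: [-0.3, -0.2, -0.4]
opening: -0.2
grip_force: 0.0
```

Emit:
drive_tool(series=[0,0,0.003,0,0,0,0.006,0,0,0,0.009,0,0,0,0.012,0,0,0,0.012,0])

```text
time: 10.67
tool_pos: [598.6, -48.6, 134.4]
tcp_rot: [0.046, -3.14, -0.0]
force: [1.0, 0.5, 0.1]
opening: -0.1
grip_force: 0.0
```

Emit:
drive_tool(series=[0,-0.001,0.003,0,0,-0.002,0.006,0,0,-0.004,0.009,0,0,-0.005,0.012,0,0,-0.005,0.012,0])

```text
time: 11.08
tool_pos: [599.1, -54.0, 122.6]
tcp_rot: [0.045, -3.141, 0.0]
force: [0.6, -0.3, 1.1]
opening: -0.2
grip_force: 0.2
```

Emit:
drive_tool(series=[0,-0.001,0.003,0,0,-0.002,0.006,0,0,-0.003,0.009,0,0,-0.004,0.012,0,0,-0.004,0.012,0])

```text
time: 11.5
tool_pos: [599.5, -58.3, 111.4]
tcp_rot: [-0.046, 3.141, -0.002]
force: [-0.9, -0.8, 4.7]
opening: -0.1
grip_force: 2.1
```

Emit:
drive_tool(series=[0,-0.001,0.003,0,0,-0.002,0.005,0,0,-0.003,0.008,0,0,-0.003,0.01,0,0,-0.003,0.01,0])

```text
time: 11.92
tool_pos: [599.5, -61.2, 101.2]
tcp_rot: [-0.046, 3.141, -0.002]
force: [-1.1, -1.9, 4.5]
opening: -0.0
grip_force: 1.6
```

Emit:
drive_tool(series=[0,0,0.002,0,0,-0.001,0.004,0,0,-0.001,0.004,0])

```text
time: 12.17
tool_pos: [599.6, -61.8, 97.1]
tcp_rot: [-0.046, 3.141, -0.0]
force: [0.0, -1.6, 3.7]
opening: -0.5
grip_force: 1.5
```

Emit:
drive_tool(series=[0,0,0.002,0,0,-0.001,0.004,0,0,-0.001,0.004,0])

```text
time: 12.42
tool_pos: [599.6, -62.5, 92.8]
tcp_rot: [-0.046, 3.141, 0.0]
force: [0.6, -0.3, 3.8]
opening: 0.3
grip_force: 1.3
```

Emit:
drive_tool(series=[0,0,0.002,0,0,-0.001,0.003,0,0,-0.001,0.003,0])

```text
time: 12.67
tool_pos: [599.5, -63.1, 89.8]
tcp_rot: [-0.045, 3.141, 0.002]
force: [0.8, 0.6, 3.0]
opening: -0.1
grip_force: 1.2
```

Emit:
drive_tool(series=[0,0,0.002,0,0,0,0.003,0,0,0,0.003,0])

```text
time: 12.92
tool_pos: [599.5, -63.5, 86.8]
tcp_rot: [-0.046, 3.141, 0.0]
force: [0.4, 0.0, 2.4]
opening: 0.0
grip_force: 1.1
```

Resistance is falling, so dead centre is near. I'll press in 2 mm steps until it bottoms.

Emit:
drive_tool(series=[0,0,0.002,0,0,0,0.002,0])

```text
time: 13.08
tool_pos: [599.5, -63.7, 84.9]
tcp_rot: [-0.046, 3.141, -0.0]
force: [1.7, -0.0, 1.5]
opening: -0.1
grip_force: 1.0
```

Emit:
drive_tool(series=[0,0,0.002,0,0,0,0.002,0])

```text
time: 13.25
tool_pos: [599.4, -63.9, 82.8]
tcp_rot: [-0.046, 3.141, -0.001]
force: [0.8, -0.6, 2.5]
opening: 0.4
grip_force: 0.8
```

Emit:
drive_tool(series=[0,0,0.002,0,0,0,0.002,0])

```text
time: 13.42
tool_pos: [599.3, -63.9, 80.8]
tcp_rot: [0.046, -3.141, 0.001]
force: [1.0, -0.3, 2.2]
opening: 0.1
grip_force: 0.8
```

Emit:
drive_tool(series=[0,0,0.0015,0,0,0,0.0015,0])

```text
time: 13.58
tool_pos: [599.2, -63.7, 79.3]
tcp_rot: [0.046, -3.141, 0.0]
force: [1.1, -0.5, 0.7]
opening: 0.0
grip_force: 0.6
```

Emit:
drive_tool(series=[0,0,0.0015,0,0,0,0.0015,0])

```text
time: 13.75
tool_pos: [599.2, -63.6, 77.8]
tcp_rot: [0.046, -3.141, -0.0]
force: [0.3, -0.6, 0.8]
opening: -0.2
grip_force: 0.6
```

Emit:
drive_tool(series=[0,0,0.0015,0,0,0,0.0015,0])

```text
time: 13.92
tool_pos: [599.1, -63.5, 76.2]
tcp_rot: [0.046, -3.141, -0.0]
force: [0.7, -1.2, 0.6]
opening: 0.1
grip_force: 0.6
```

Emit:
drive_tool(series=[0,0,0.0015,0,0,0,0.0015,0])

```text
time: 14.08
tool_pos: [599.1, -63.5, 74.7]
tcp_rot: [0.046, -3.14, -0.0]
force: [0.6, -0.3, 0.7]
opening: -0.0
grip_force: 0.4
```

Emit:
drive_tool(series=[0,0,0.0015,0,0,0,0.0015,0])

```text
time: 14.25
tool_pos: [599.1, -63.4, 73.2]
tcp_rot: [0.046, -3.14, -0.001]
force: [0.1, -2.0, 0.2]
opening: 0.0
grip_force: 0.3
```

Emit:
drive_tool(series=[0,0,0.0015,0,0,0,0.0015,0])

```text
time: 14.42
tool_pos: [599.0, -63.4, 71.7]
tcp_rot: [0.046, -3.14, -0.001]
force: [0.6, 0.9, 1.1]
opening: -0.2
grip_force: 0.1
```

Emit:
drive_tool(series=[0,0,0.0015,0,0,0,0.0015,0])

```text
time: 14.58
tool_pos: [599.1, -63.4, 70.2]
tcp_rot: [0.046, -3.141, -0.001]
force: [-0.1, 0.1, -0.1]
opening: 0.0
grip_force: 0.0
```

Emit:
drive_tool(series=[0,0,0.0015,0,0,0,0.0015,0])

```text
time: 14.75
tool_pos: [599.5, -63.4, 69.8]
tcp_rot: [0.046, -3.141, -0.001]
force: [-2.2, 0.4, 4.7]
opening: 0.2
grip_force: 2.1
```

Emit:
drive_tool(series=[0,0,0.0015,0,0,0,0.0015,0])

```text
time: 14.92
tool_pos: [599.9, -63.4, 69.6]
tcp_rot: [0.046, -3.141, -0.001]
force: [-3.7, 1.9, 10.0]
opening: -0.1
grip_force: 5.1
```

It bottomed past dead centre at z≈69.7. I'll take the hand off.

Emit:
drive_tool(series=[0,0,-0.004,0,0,0,-0.015,0,0,0,-0.04,0,0,0,-0.07,0,0,0,-0.07,0])

```text
time: 15.33
tool_pos: [604.1, -64.3, 144.3]
tcp_rot: [-0.046, 3.13, -0.003]
force: [0.7, 0.5, 0.4]
opening: 0.1
grip_force: 0.0
```

Emit:
drive_tool(series=[0.04,0,0,0,0.05,0,0,0,0.05,0,0,0,0.05,0,0,0,0.05,0,0,0])

```text
time: 15.75
tool_pos: [550.8, -65.2, 138.4]
tcp_rot: [-0.046, 3.139, -0.001]
force: [0.1, -0.0, 0.9]
opening: 0.2
grip_force: 0.0
```

Run:
```python
from h import *
st()
for c in ("top","side","wrist"): p=pts(c,["bracket","handle_pad","lever_pad","pad_tip"])
save(p,"w4")
```

```text
15.75 [550.8 -65.2 138.4] [-4.600e-02  3.139e+00 -1.000e-03] [ 0.1 -0.   0.9] 0.1796179743662644
[[-1.    -0.029  0.002]
 [-0.029  1.    -0.   ]
 [-0.002 -0.    -1.   ]]
top bracket [366.9  81.3  -1.5] 0.64
top bracket [594.3 180.3  33.3] 0.55
top bracket [740.8 212.6  -2.1] 0.46
top handle_pad [592.1 -63.2  69.4] 0.72
top lever_pad [351.6 316.9  -2.2] 0.45
side bracket [371.3  81.3   1.7] 0.73
side bracket [588.1 188.3  33.7] 0.65
side bracket [737.6 209.7   4.8] 0.55
side handle_pad [593.2 186.4  39. ] 0.65
side handle_pad [595.9 -68.9  70.8] 0.48
side lever_pad [592.2 182.9  36. ] 0.62
side lever_pad [ 604.3 -135.    85.6] 0.49
side pad_tip [592.9 183.4  40.4] 0.41
wrist bracket [595.3 185.2  37.3] 0.97
wrist bracket [734.8 212.3   2.5] 0.8
wrist lever_pad [ 598.8 -133.4   90.1] 0.86
wrist pad_tip [592.7 189.1  44.9] 0.72
```

View pics/w4.png

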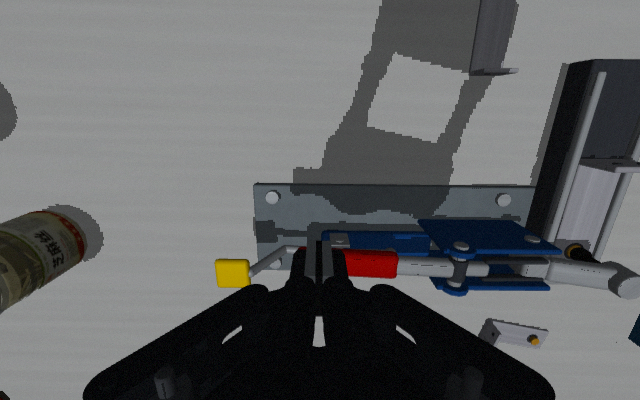

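The handle lies level at z≈70 and stays there, and pad_tip reads about 42, so it is locked. Next is the lever. I'll turn the tool 90° so the linkage stays clear of the handle when it flies up.

Emit:
drive_tool(series=[-0.048,-0.078,0,0.12,-0.048,-0.078,0,0.24,-0.048,-0.078,0,0.36,-0.048,-0.078,0,0.48,-0.048,-0.078,0,0.6])

```text
time: 16.92
tool_pos: [600.2, -142.9, 137.6]
tcp_rot: [0.896, 3.011, 0.0]
force: [-0.8, 0.6, -0.1]
opening: -0.1
grip_force: 0.0
```

Emit:
drive_tool(series=[0,0,0,0.12,0,0,0,0.24,0,0,0,0.36,0,0,0,0.48,0,0,0,0.6])

```text
time: 17.33
tool_pos: [599.7, -141.6, 137.6]
tcp_rot: [-1.744, -2.613, 0.0]
force: [0.4, -0.0, -0.7]
opening: 0.0
grip_force: 0.0
```

Emit:
drive_tool(series=[0,0,0,0.12,0,0,0,0.24,0,0,0,0.36,0,0,0,0.37,0,0,0,0.37])

```text
time: 17.75
tool_pos: [599.7, -141.6, 137.7]
tcp_rot: [-2.185, -2.257, 0.0]
force: [-0.1, -0.2, -0.4]
opening: -0.2
grip_force: 0.0
```

Run:
```python
from h import *
st()
for c in ("top","side","wrist"): p=pts(c,["lever_pad","handle_pad"])
```

```text
17.75 [ 599.7 -141.6  137.7] [-2.185 -2.257  0.   ] [-0.1 -0.2 -0.4] -0.16137627622500178
[[-0.032  0.999 -0.   ]
 [ 0.999  0.032  0.   ]
 [ 0.    -0.    -1.   ]]
top lever_pad [ 600.  -132.1   89.1] 0.47
top handle_pad [595.5 -59.6  69. ] 0.66
side lever_pad [ 601.4 -135.3   83.2] 0.51
side handle_pad [599.3 -67.9  69.5] 0.57
wrist lever_pad [ 600.1 -132.8   90. ] 0.63
wrist handle_pad [602.7 -62.4  70.9] 0.84
```

Emit:
drive_tool(series=[0,0,0.015,0,0,0,0.03,0,0,0,0.042,0,0,0,0.045,0,0,0,0.045,0])

```text
time: 18.62
tool_pos: [598.5, -141.2, 91.1]
tcp_rot: [-2.186, -2.253, 0.002]
force: [-0.2, 0.1, -0.4]
opening: -0.1
grip_force: 0.0
```

Emit:
drive_tool(series=[0,0,0.003,0,0,0,0.006,0,0,0,0.009,0,0,0,0.012,0,0,0,0.012,0])

```text
time: 19.03
tool_pos: [599.7, -141.6, 80.4]
tcp_rot: [-2.188, -2.254, 0.0]
force: [-0.2, 0.2, -0.7]
opening: -0.1
grip_force: 0.2
```

Emit:
drive_tool(series=[0,0,0.002,0,0,0,0.004,0,0,0,0.006,0,0,0,0.008,0,0,0,0.01,0])

```text
time: 19.45
tool_pos: [600.0, -141.9, 70.7]
tcp_rot: [2.188, 2.254, 0.0]
force: [-0.2, -0.6, 0.1]
opening: 0.1
grip_force: 0.4
```

Run:
```python
from h import *
st()
for c in ("side","wrist"): p=pts(c,["lever_pad","handle_pad","pad_tip"])
```

```text
19.45 [ 600.  -141.9   70.7] [2.188 2.254 0.   ] [-0.2 -0.6  0.1] 0.11764787322578835
[[-0.03   1.     0.001]
 [ 1.     0.03  -0.   ]
 [-0.     0.    -1.   ]]
side lever_pad [ 604.4 -140.6   67.4] 0.63
side lever_pad [ 482.5 -412.    -2.7] 0.5
side handle_pad [600.2 -68.9  78.6] 0.63
side handle_pad [598.3 -42.2  48.6] 0.32
side handle_pad [590.4 185.   34.7] 0.23
side pad_tip [595.9 186.   45.3] 0.6
side pad_tip [600.7 -67.7  75.7] 0.34
wrist lever_pad [ 601.2 -137.5   68.6] 0.59
wrist handle_pad [597.7 -41.8 142.1] 0.67
```

Run:
```python
from h import *
p=manip.grab_frame("side"); a=cv2.resize(p["color"][160:260,260:380],None,fx=4,fy=4)
w=cv2.resize(manip.grab_frame("wrist")["color"],None,fx=.5,fy=.5)
im=np.zeros((600,480,3),np.uint8);im[:400]=a;im[400:,:320]=w;save({"color":im},"s5")
```

```text
(no output)
```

View pics/s5.png

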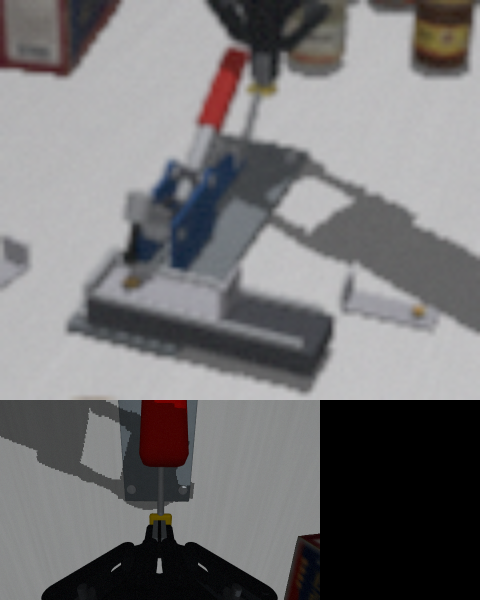

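The handle has flown up (red, at (225,90)) and the jaw is clear of the stud at (132,280), with the bracket still at the stop. I'll retract gently.

Emit:
drive_tool(series=[-0.001,0,-0.005,0,-0.002,0,-0.012,0,-0.004,0,-0.022,0,-0.007,0,-0.034,0,-0.01,0,-0.05,0])

```text
time: 20.37
tool_pos: [599.7, -151.8, 121.5]
tcp_rot: [-2.187, -2.254, 0.001]
force: [-0.0, -0.8, 0.1]
opening: 0.1
grip_force: 0.0
```

Emit:
drive_tool(series=[-0.02,0,-0.03,0,-0.03,0,-0.06,0,-0.03,0,-0.08,0,-0.03,0,-0.08,0,-0.03,0,-0.08,0])

```text
time: 20.78
tool_pos: [602.4, -182.6, 203.9]
tcp_rot: [2.185, 2.25, 0.004]
force: [-0.1, 0.7, -1.1]
opening: -0.4
grip_force: 0.0
```

Run:
```python
from h import *
st()
for c in ("top","side"): p=pts(c,["bracket","stud_top","pad_tip","handle_pad","lever_pad"])
w=manip.grab_frame("side")
save({"color":cv2.resize(w["color"][160:260,260:380],None,fx=5,fy=5)},"s6")
```

```text
20.78 [ 602.4 -182.6  203.9] [2.185 2.25  0.004] [-0.1  0.7 -1.1] -0.3664798050121342
[[-0.029  1.     0.005]
 [ 1.     0.029 -0.002]
 [-0.002  0.005 -1.   ]]
top bracket [593.1 182.3  34.3] 0.64
top bracket [371.5  81.9   1.4] 0.48
top bracket [ 7.375e+02  2.124e+02 -3.000e-01] 0.44
top stud_top [ 479.8 -411.4   -4.4] 0.46
top pad_tip [ 612.7 -351.4    1.4] 0.47
top pad_tip [594.8 -44.9  50.6] 0.36
top handle_pad [592.8 -41.2 137.3] 0.81
top lever_pad [ 601.5 -130.8   89.7] 0.56
side bracket [589.  187.   35.2] 0.83
side bracket [373.4  82.4   2.2] 0.61
side bracket [592.6 179.7  35.1] 0.52
side pad_tip [594.2 187.2  63. ] 0.45
side pad_tip [ 604.8 -134.8   83.7] 0.2
side handle_pad [598.5 -47.9 139.3] 0.67
side lever_pad [ 603.9 -132.3   86.9] 0.65
```

View pics/s6.png

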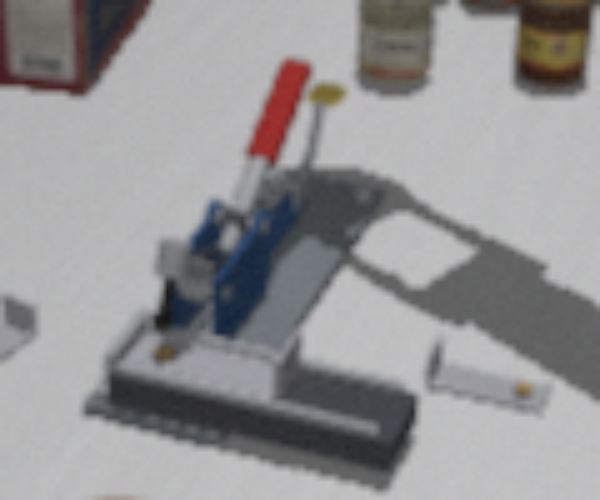

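The jaw is open (pad_tip about 63), the stud at (163,352) is low, the bracket is at the stop and the lever is back up. Handing in.

```bash
python3 -c "
from rig import manip; print(manip.finish_job())"
```

```text
the job is handed in; nothing more can be done
None
```

I handed the job in: the bracket is against the back stop, the pliers locked on the stud with the hand off, and the yellow lever then sprang the jaw open. The hand-in returned no verdict. The stud looks home in the last picture, but I did not measure its final height.

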